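# Last cake onto the pan, pan home, start the cooler

### The arm

A 6-joint arm with a two-finger parallel gripper is mounted at the origin on the work surface. World frame = base frame: x ahead of the robot, y to its left, z up, the work surface at z = 0. Lengths are in m, angles in rad, forces in N, time in s.
With the tool pointing down it reaches from about 0.35 to 0.925 m from the base axis. Payload 6.4 kg.
Tool frame: the origin (TCP) lies at the very end of the fingers, on their centre line; the grasp point (between the pads) lies 19 mm behind it (env.tcp_to_grasp is the distance from the TCP to the grasp point, in m); z points along the fingers, y is the line along which they close (so a half turn about z gives the same grasp; the last joint's range is limited). The gripper opens to 94 mm and grips with 3 to 60 N. Pads are 16 mm wide; open, the fingers measure 119 mm over their backs; the gripper's body (75 mm by 177 mm) begins 78 mm behind the grasp point.
Start: joints at [-1.516, 0.245, 1.558, -0, 1.339, -0.174], TCP at [0.147, -0.633, 0.205] pointing down, gripper open.
Joint ranges: [-3.13, 3.13], [-1.02, 2.26], [0.13, 2.54], [-0.95, 4.09], [0.21, 2.88], [-2.74, 2.74]. Speed limits (rad/s): [2.57, 2.57, 3.14, 3.14, 3.14, 3.14].

### API

Orientations are given as a rotation vector (axis times angle).
In Python, from station import status, imaging, ticket, cut_out, place_of, env gives the robot as it stands.
- The arm moves only by the shell command python3 -m pendant 'ROWS' [OPENING]. ROWS is JSON, a list of rows, each a list of 6 numbers: the shift along the tool's x, y, z in cm, then the turn, a rotation vector about the tool's x, y, z in degrees. A call has 1 to 5 rows; each row shifts and turns the commanded pose from where the row before left it, along the tool's axes as they then stand; what a row does not reach is not made up. A row lasts 1/12 s, in which the tool goes at most 41.7 mm and 7.16 degrees, less where a joint would pass 70% of its speed; a pose out of reach is approached as far as the arm can. A call with a gripper value outside its range is refused whole. OPENING is the opening, from 0 (shut) to 1 (fully open), set as the call begins (- or left out, the last holds). The fingers move at their own pace and stop on an object; the grip force is fixed at half the most. Time passes only in rows, so rows that do not move let the fingers close. It gives the time, the measured TCP pose, the force, the opening and the grip force at its end, in the units of the state.
- status.sense(): the state, without advancing time (a new reading comes with each control period).
- imaging.camera(name): name is "side" or "top"; returns a dict with "img" (420x560x3 uint8, red, green, blue), "fx", "fy", "cx", "cy" (pixels), "D" ([k1, k2, p1, p2, k3] as OpenCV has them; the pictures are not rectified), "eye" and "rotation" of the camera in the world. Camera axes: x right, y up, looking along -z (the intrinsics and any distortion apply to the point x, -y, -z); pixel columns grow to the right and rows downward; lengths in m; the calibration is good to about 2 mm. A picture is of the moment at which its call begins. There is no depth.
- ticket.job_done(): hands the job in; it is judged then, once.
Trained networks look in a picture, given as the dict that the camera call returned (one of the last four; its "shot" number tells which), for a name from the list of things; names that differ only in an ending like _2 or _b are one class to them, and where a whole thing is asked for, a point or a joint stands for the part that bears it (a point fixed in the world has none). Each returns a list of dicts, best first, with "conf" (0 to 1); they miss things now and then, are a little off and sometimes report something else, mostly with a low value. They report only what shows in the picture. A call takes as long as a camera call. They do not tell look-alikes from the thing itself.
- cut_out(picture, name): "pixels" (420x560 bool, what is visible of it).
- place_of(picture, name): "at" ([x, y, z] in m, in world coordinates, good to about 4 mm: a listed point, or the origin of a listed thing).
The state is a dict: "clock": time; "joint_pos": joint angles; "joint_vel": joint speeds; "joint_efforts": joint torques, N m; "tool_pos": TCP position; "eef_rot": TCP orientation; "wrist_force": force on the tool from outside, world axes, zero at the start; "moment": the same for the moment, N m; "opening": finger opening in m; "finger_force": force on a finger pad.
Only numpy, scipy, OpenCV 4.12 (cv2) and the standard library are available. Lean on these libraries where they do the work, as an engineer would, in place of code of your own. Each camera call takes 0.05 s, during which the arm holds its last target. There are 200 camera calls.

### The job

Set the last small cake from the board down upright in the free corner of the pan, then push the pan fully home against the back stop under the cooler's hood without upsetting the cakes. Then start the fans: twist the spring-return knob on the sloping console clockwise to its stop, hold it there for a moment, and let go so that it springs back. Leave the upturned mould and the shaker on the board where they stand.

Things in the scene. Friction and masses are not known exactly. Their poses are not given: they have to be found in the camera images.
- cooler: Bench-top pan cooler, fixed. Origin on the table, mid-width of its loading deck; x points away from the loading side, z up. Flat deck, top at z = 30 mm, x -140 to 230 mm, y -118 to 118 mm; two side guides (inner faces y = +-98 mm, tops z = 44 mm) and a low back stop (face at x = 208 mm, top z = 52 mm).
- hood_edge (a point): Middle of the hood's lower front edge (cooler frame 35, 0, 152 mm). The hood stands on four posts over the deck: x 35 to 235 mm, y -118 to 118 mm, z 152 to 227 mm in the cooler's frame.
- console (a point): Where the knob's axis meets the sloping face of the console, right of the deck (cooler frame -30, -180, 110 mm). The face's normal leans 35 deg from vertical towards the cooler's -x. The console takes up y -240 to -120 mm, x -90 to 100 mm in the cooler's frame, its top at z = 150 mm.
- pan: Loose aluminium pan lying on the deck between the guides, pulled out towards -x of the cooler. 190 x 190 mm, rim 14 mm high, wall and floor 3 mm; about 0.45 kg. Origin at the centre of its underside, axes as the cooler's. Fully home (against the back stop) its origin is at x = 113 mm in the cooler's frame. Cakes stand 2 x 2, at x, y = +-44 mm.
- pan_gap (a point): Centre of the pan's free corner place, on the pan floor (pan frame -44, -44, 3 mm: the front right one of the four). The cake's origin belongs here.
- pan_grip (a point): Middle of the front (-x) face of the pan's upright dark steel grip tab, 26 mm above the pan's underside. The tab is 10 mm thick in x, 70 mm wide in y and 40 mm high above the deck, and stands outside the pan's front rim.
- knob_grip (a point): Point on the knob's axis at which to grip, 30 mm off the sloping face. Turns with the knob: z is the axis, outwards (leaning 35 deg from vertical towards the cooler's -x), x is along the bar. The black bar is 46 mm long in x, 14 mm thick in y, and rises from 7 to 38 mm off the face, on a 44 mm disc.
- knob (a joint): Spring-return knob, rad: 0 at rest (bar turned 0.55 rad counter-clockwise from straight up the slope), grows clockwise as seen facing the console, stop at 1.1. About 0.1 N m at the stop; springs back when released.
- cake: The last small round cake, standing on the board: 54 mm across the foot, 50 mm at 30 mm height, domed top at 44 mm; 60 g. Origin at the centre of its underside. Golden sides, browner top.
- cake1: Like cake, on the pan at (-44, 44) mm: beside the free place.
- cake2: Like cake, on the pan at (44, 44) mm.
- cake3: Like cake, on the pan at (44, -44) mm: behind the free place.
- board: White plastic board fixed on the table, 190 x 200 mm, 12 mm thick; origin at the centre of its underside. The cake, the mould and the shaker stand on it, about 100 mm apart, in any order.
- mould: Upturned aluminium cake mould on the board, 56 mm across the foot, tapering to 38 mm, 50 mm high; origin at the centre of its underside.
- shaker: Small glass shaker jar with a steel cap on the board, 42 mm across, 75 mm high; origin at the centre of its underside.
Not all that is in view belongs to the job. Leave any blue look-alike of the cake1 alone.

How it is judged:
By the outcome, as a careful person would: the job done as asked, in the order asked, and still so for the second after the job is handed in, with the robot touching nothing.
It also fails if it takes over 70 s, if anything falls off the work surface, if the arm or the gripper's body presses on something with over 40 N, if the wrist force passes 120 N, or if a joint passes its speed limit or range.

## Working session

There is one attempt and no reset: what is moved stays moved. The work goes in short steps, Python scripts to look and compute and a shell command to move; the robot and the scene stay as the last step left them, time stands still between calls to the robot, and variables do not carry over. Pictures are saved under pics/ and viewed, at most 10 in all, crops included, and the job is handed in when it is done.

```bash
mkdir -p pics; ls; cat > h.py <<'E'
import numpy as np, cv2
from scipy.spatial.transform import Rotation as R
from station import status, imaging, ticket, cut_out, place_of, env
def proj(c,P):
    P=np.atleast_2d(P); q=(P-np.array(c["eye"]))@rot(c)
    q=q*[1,-1,-1]
    K=np.array([[c["fx"],0,c["cx"]],[0,c["fy"],c["cy"]],[0,0,1.]])
    return cv2.projectPoints(q,np.zeros(3),np.zeros(3),K,np.array(c["D"],float))[0][:,0]
def rot(c):
    r=np.array(c["rotation"],float)
    return r if r.shape==(3,3) else R.from_rotvec(r).as_matrix()
def ray(c,uv):
    K=np.array([[c["fx"],0,c["cx"]],[0,c["fy"],c["cy"]],[0,0,1.]])
    n=cv2.undistortPoints(np.array([[uv]],float),K,np.array(c["D"],float))[0,0]
    d=rot(c)@np.array([n[0],-n[1],-1]); return np.array(c["eye"]),d/np.linalg.norm(d)
def tri(rs):
    A=sum(np.eye(3)-np.outer(d,d) for e,d in rs); b=sum((np.eye(3)-np.outer(d,d))@e for e,d in rs)
    return np.linalg.solve(A,b)
def onz(c,uv,z):
    e,d=ray(c,uv); return e+d*(z-e[2])/d[2]
E
python3 - <<'E'
from h import *
np.set_printoptions(precision=4,suppress=True)
print(status.sense())
C={n:imaging.camera(n) for n in("side","top")}
for n,c in C.items():
    cv2.imwrite(f"pics/{n}0.png",c["img"][:,:,::-1]); print(n,c["eye"],rot(c).tolist(),c["fx"],c["D"])
    for o in "cooler hood_edge console pan pan_gap pan_grip knob_grip cake cake1 board mould shaker".split():
        print(n,o,[(np.round(d["at"],4).tolist(),round(d["conf"],2),proj(c,d["at"]).round().tolist()) for d in place_of(c,o)[:5]])
E
```

```text
pics
{'clock': 0.0, 'joint_pos': array([-1.516 ,  0.2458,  1.559 ,  0.    ,  1.3387, -0.1741]), 'joint_vel': array([-0.0013,  0.0002,  0.0002, -0.    , -0.0003,  0.0011]), 'joint_efforts': array([ -0.0005, -41.5843, -31.4601,   0.0684,   0.0333,  -0.0001]), 'tool_pos': array([ 0.1474, -0.6325,  0.2044]), 'eef_rot': array([-3.1192, -0.3585, -0.0002]), 'wrist_force': array([ 0.567 , -0.7872, -0.4733]), 'moment': array([0.0193, 0.0084, 0.0328]), 'finger_force': 0.0, 'opening': 0.09415608304244233}
side [0.273  0.6674 0.7662] [[-0.9192671203245922, 0.2517686172785293, -0.30258969718711415], [-0.3932116620087527, -0.6229442947768392, 0.6762580827356528], [-0.018235963107179592, 0.7406436180503035, 0.6716505644238748]] 453.8880410253021 [0.0385 0.     0.     0.     0.    ]
side cooler [([0.6828, 0.1368, 0.0318], 0.37, [[210.0, 264.0]])]
side hood_edge [([0.671, 0.1827, 0.1552], 0.93, [[195.0, 240.0]]), ([0.5533, -0.4305, 0.0101], 0.59, [[346.0, 147.0]])]
side console [([0.5757, 0.0138, 0.1075], 0.94, [[278.0, 215.0]])]
side pan [([0.641, 0.1868, 0.0309], 0.92, [[216.0, 288.0]]), ([0.6828, 
[... 1906 characters left out ...]
0.72, [[208.0, 173.0]]), ([0.6296, 0.3834, -0.0051], 0.64, [[160.0, 195.0]]), ([0.6035, 0.2397, 0.0303], 0.63, [[204.0, 203.0]]), ([0.5364, 0.3871, -0.0019], 0.58, [[157.0, 225.0]])]
top cake1 [([0.5653, -0.3214, 0.0141], 0.86, [[391.0, 220.0]]), ([0.692, 0.2321, 0.0357], 0.72, [[208.0, 173.0]]), ([0.6296, 0.3834, -0.0051], 0.64, [[160.0, 195.0]]), ([0.6035, 0.2397, 0.0303], 0.63, [[204.0, 203.0]]), ([0.5364, 0.3871, -0.0019], 0.58, [[157.0, 225.0]])]
top board [([0.5184, -0.3806, -0.0035], 0.59, [[409.0, 236.0]])]
top mould [([0.5583, -0.4339, 0.01], 0.6, [[428.0, 223.0]]), ([0.5167, -0.3779, -0.0033], 0.21, [[408.0, 237.0]])]
top shaker [([0.4671, -0.3777, 0.0154], 0.54, [[410.0, 253.0]])]
```

View pics/side0.png

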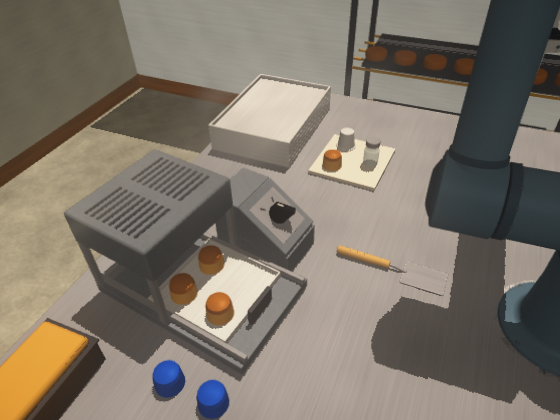

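View pics/top0.png

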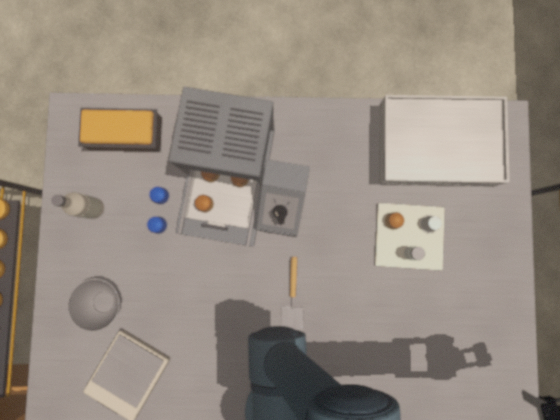

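Side view: golden cake at (332,160), the aluminium mould at (346,138) and the glass shaker at (372,152), all on the board. The blue look-alikes are at (168,378) and (212,398), off the board. In the top view the cake is at (395,220). The pan's free corner is its front right, next to the console. I'll confirm the cake in a crop and measure it by fitting the silhouettes.

```bash
cat > m.py <<'E'
from h import *
from scipy.optimize import least_squares
np.set_printoptions(precision=4,suppress=True)
a=np.linspace(0,2*np.pi,40,endpoint=False)
def body(prof): return np.concatenate([np.c_[r*np.cos(a),r*np.sin(a),0*a+z] for r,z in prof])
CAKE=body([(.027,0),(.025,.03),(.019,.038),(.010,.043),(.001,.044)])
def sil(c,P):
    m=np.zeros((420*4,560*4),np.uint8); h=cv2.convexHull((proj(c,P)*4).astype(np.int32)); cv2.fillPoly(m,[h],255)
    M=cv2.moments(m,True); x,y,w,hh=cv2.boundingRect(m); return np.array([M['m10']/M['m00'],M['m01']/M['m00']])/4, np.array([x,y,x+w,y+hh])/4
def obs(c,name,near,n=3):
    best=None
    for d in cut_out(c,name):
        m=d["pixels"].astype(np.uint8); M=cv2.moments(m,True)
        if M['m00']<20: continue
        u=np.array([M['m10'],M['m01']])/M['m00']
        e=np.linalg.norm(u-near)
        if e<14 and (best is None or e<best[0]): best=(e,u+.5-.5*1,m)
    return best
def fit(views,P,x0):
    # views: list of (cam, centroid, mask)
    from scipy.optimize import minimize
    def r(x):
        out=[]
        for c,u,m in views:
            ctr=proj(c,P+x); hull=cv2.convexHull(ctr.astype(np.float32))[:,0]
            M=cv2.moments(hull); out+= [M['m10']/M['m00']-u[0],M['m01']/M['m00']-u[1]]
        return out
    s=least_squares(r,x0,diff_step=1e-3); return s.x,np.array(s.fun)
E
python3 - <<'E'
from m import *
C={n:imaging.camera(n) for n in("side","top")}
def go(name,guess,cams,mdl=CAKE):
    v=[]
    for n in cams:
        c=C[n]; o=obs(c,name,proj(c,np.array(guess)+[0,0,.022])[0])
        if o is not None: v.append((c,o[1],o[2])); print(name,n,"area",o[2].sum(),"c",o[1])
    if v:
        if len(v)==2: print(name,fit(v,mdl,np.array(guess)))
        else:
            c,u,_=v[0]; g=np.array(guess); 
            def r(p): return fit_r(c,u,[p[0],p[1],g[2]],mdl)
            def fit_r(c,u,x,P):
                h=cv2.convexHull(proj(c,P+x).astype(np.float32))[:,0]; M=cv2.moments(h); return [M['m10']/M['m00']-u[0],M['m01']/M['m00']-u[1]]
            print(name,"fixed z",least_squares(r,g[:2],diff_step=1e-3).x)
go("cake",[.565,-.322,.012],("side","top"))
go("cake1",[.602,.2426,.033],("side","top"))
go("cake1",[.69,.230,.033],("side",))
go("cake1",[.6815,.140,.033],("side",))
for n,o in (("mould",[.556,-.434,.012]),("shaker",[.469,-.377,.012])):
    go(n,o,("side","top"),body([(.028,0),(.019,.05)]) if n=="mould" else body([(.021,0),(.021,.075)]))
ob=[]
fr={"hood_edge":(.035,0,.152),"console":(-.03,-.18,.11)}
# cooler fit from place_of, pan slide s
obs_=[("hood_edge",[.668,.182,.155]),("console",[.576,.014,.107])]
cr=[cv2.resize(C["side"]["img"][120:195,290:410],None,fx=6,fy=6,interpolation=2)]
cv2.imwrite("pics/crop1.png",cr[0][:,:,::-1])
img=cv2.resize(C["side"]["img"][155:355,100:330],None,fx=3.4,fy=3,interpolation=2); cv2.imwrite("pics/crop2.png",img[:,:,::-1][:600,:780])
E
```

```text
cake side area 352 c [332.0455 160.517 ]
cake top area 250 c [394.244 220.732]
cake (array([ 0.563 , -0.3281,  0.0119]), array([ 0.2547,  0.0164, -0.0725, -0.2662]))
cake1 side area 730 c [219.311  308.5575]
cake1 top area 276 c [204.0543 203.4384]
cake1 (array([0.6017, 0.238 , 0.033 ]), array([ 0.3017,  0.0372, -0.1734, -0.4349]))
cake1 side area 706 c [182.7847 288.3782]
cake1 fixed z [0.6937 0.2232]
cake1 side area 638 c [210.7524 260.232 ]
cake1 fixed z [0.6793 0.1367]
mould side area 361 c [346.2521 139.4072]
mould top area 315 c [429.9365 223.8381]
mould (array([ 0.5556, -0.4336,  0.0135]), array([ 0.201 ,  0.0109, -0.0515, -0.2001]))
shaker side area 425 c [371.3718 151.3529]
shaker top area 264 c [414.0189 253.2235]
shaker (array([ 0.4677, -0.376 ,  0.0124]), array([ 0.2253,  0.0083, -0.0527, -0.2335]))
```

View pics/crop1.png

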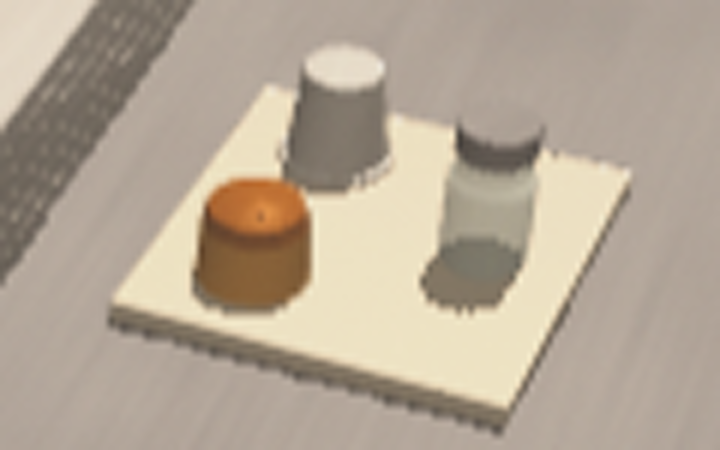

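View pics/crop2.png

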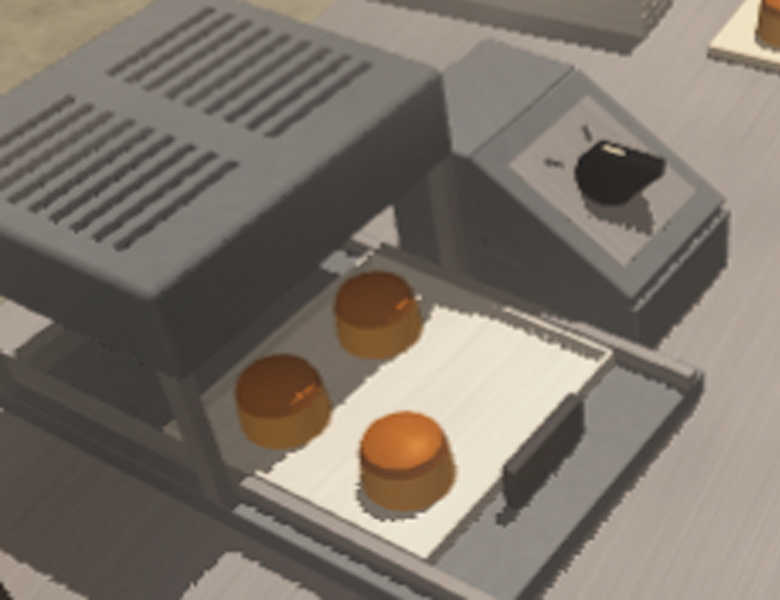

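Crop 1 shows the golden cake with the browner dome at crop (253,240). The mould is at (345,115) and the shaker at (490,190). This cake is the one meant: it is golden and on the board, and its foot measures z = 11.9 mm against the 12 mm board. Crop 2 shows the pan with its front right place free. The cooler's yaw is about -9.2°, from the cake positions and the console–hood line.

Plan:
- **Grasp:** close the fingers 20° off the cooler's y axis, with a 10° lean away from the hood.
- **First move:** go to above the cake.

```bash
cat > plan.py <<'E'
from h import *
def toolR(yaw_y,lean=0):  # tool y at world angle (deg), z down, then lean about tool y
    t=np.radians(yaw_y); y=np.array([np.cos(t),np.sin(t),0]); z=np.array([0,0,-1.]); x=np.cross(y,z)
    return R.from_matrix(np.c_[x,y,z])*R.from_euler('y',lean,degrees=True)
def plan(p,Rt):
    s=status.sense(); r=R.from_rotvec(s["eef_rot"])
    print("t",round(s["clock"],2),"pos",s["tool_pos"].round(4),"axes",r.as_matrix().round(3).tolist(),"j",s["joint_pos"].round(2),"open",round(s["opening"],4),"ff",round(s["finger_force"],1),"F",s["wrist_force"].round(1))
    print(" shift cm, current axes",(r.inv().apply(p-s["tool_pos"])*100).round(2)," in target axes",(Rt.inv().apply(p-s["tool_pos"])*100).round(2)," turn deg",np.degrees((r.inv()*Rt).as_rotvec()).round(2))
E
M="python3 -m pendant"
$M '[[2.8,-1.2,0,0,0,0],[2.8,-1.2,0,0,0,0],[2.8,-1.2,0,0,0,0],[2.8,-1.2,0,0,0,0],[2.8,-1.2,0,0,0,0]]' 1
$M '[[2.8,-1.2,0,0,0,0],[2.8,-1.2,0,0,0,0],[2.8,-1.2,0,0,0,0],[2.8,-1.2,0,0,0,0],[2.8,-1.2,0,0,0,0]]' >/dev/null
$M '[[2.8,-1.2,0,0,0,0],[2.8,-1.2,0,0,0,0],[2.8,-1.2,0,0,0,0],[2.8,-1.2,0,0,0,0],[2.8,-1.2,0,0,0,0]]' >/dev/null
$M '[[2.8,-1.2,0,0,0,0],[2.8,-1.2,0,0,0,0],[0,0,0,0,0,-7],[0,0,0,0,0,-7],[0,0,0,0,0,-7]]' >/dev/null
$M '[[0,0,0,0,0,-7],[0,0,0,0,0,-7],[0,0,0,0,0,-7],[0,0,0,0,0,-7],[0,0,0,0,0,-7]]' >/dev/null
$M '[[0,0,0,0,0,-7],[0,0,0,0,0,-7],[0,0,0,0,0,-7],[0,0,0,0,0,-7],[0,0,0,0,0,-7]]' >/dev/null
$M '[[0,0,0,0,0,-7],[0,0,0,0,0,-7],[0,0,0,0,0,-7],[0,0,0,0,0,-7],[0,0,0,0,0,-7]]' >/dev/null
$M '[[0,0,0,0,0,-7],[0,0,0,0,0,-4.7],[0,0,0,0,-5,0],[0,0,0,0,-5,0],[0,0,0,0,0,0]]'
python3 -c "
from plan import *
plan(np.array([.563,-.3275,.020]),toolR(60.8,-10))"
```

```text
clock: 2.32
tool_pos: [0.2711, -0.542, 0.2055]
eef_rot: [3.121, 0.358, 0.0]
wrist_force: [-0.7, -0.6, 0.7]
opening: 0.0936
finger_force: 0.0
clock: 5.23
tool_pos: [0.5628, -0.3248, 0.2041]
eef_rot: [0.749, 2.878, -0.064]
wrist_force: [-0.5, 1.1, -0.5]
opening: 0.0938
finger_force: 0.0
t 5.23 pos [ 0.5628 -0.3248  0.2041] axes [[-0.86, 0.488, 0.15], [0.481, 0.873, -0.083], [-0.172, 0.001, -0.985]] j [-0.71  0.14  1.69  0.04  1.14 -1.79] open 0.0938 ff 0.0 F [-0.5  1.1 -0.5]
 shift cm, current axes [ 3.02 -0.24 18.16]  in target axes [ 3.05 -0.23 18.15]  turn deg [ 0.04 -0.1   0.  ]
```

```bash
M="python3 -m pendant"
python3 -c "
from plan import *
plan(np.array([.5665,-.3285,.020]),toolR(60.8,-10))"
$M '[[1.3,0,3.5,0,0,0],[1.4,-0.2,3.5,0,0,0],[0,0,3.2,0,0,0],[0,0,3,0,0,0],[0,0,2,0,0,0]]' >/dev/null
$M '[[0,0,1.5,0,0,0],[0,0,1,0,0,0],[0,0,0.5,0,0,0],[0,0,0,0,0,0],[0,0,0,0,0,0]]'
python3 - <<'E'
from plan import *
plan(np.array([.5665,-.3285,.020]),toolR(60.8,-10))
c=imaging.camera("side"); cv2.imwrite("pics/g1.png",cv2.resize(c["img"][60:220,270:470],None,fx=4,fy=3.75,interpolation=2)[:,:,::-1])
E
```

```text
t 5.23 pos [ 0.5628 -0.3248  0.2041] axes [[-0.86, 0.488, 0.15], [0.481, 0.873, -0.083], [-0.172, 0.001, -0.985]] j [-0.71  0.14  1.69  0.04  1.14 -1.79] open 0.0938 ff 0.0 F [-0.5  1.1 -0.5]
 shift cm, current axes [ 2.67 -0.16 18.22]  in target axes [ 2.7  -0.15 18.22]  turn deg [ 0.04 -0.1   0.  ]
clock: 6.07
tool_pos: [0.5687, -0.3311, 0.0223]
eef_rot: [0.749, 2.875, -0.066]
wrist_force: [-0.4, 0.2, -0.5]
opening: 0.0943
finger_force: 0.0
t 6.07 pos [ 0.5687 -0.3311  0.0223] axes [[-0.86, 0.488, 0.152], [0.48, 0.873, -0.085], [-0.174, -0.0, -0.985]] j [-0.71  0.38  1.76  0.05  0.83 -1.81] open 0.0943 ff 0.0 F [-0.4  0.2 -0.5]
 shift cm, current axes [0.35 0.11 0.17]  in target axes [0.35 0.11 0.17]  turn deg [-0.01  0.04  0.01]
```

View pics/g1.png

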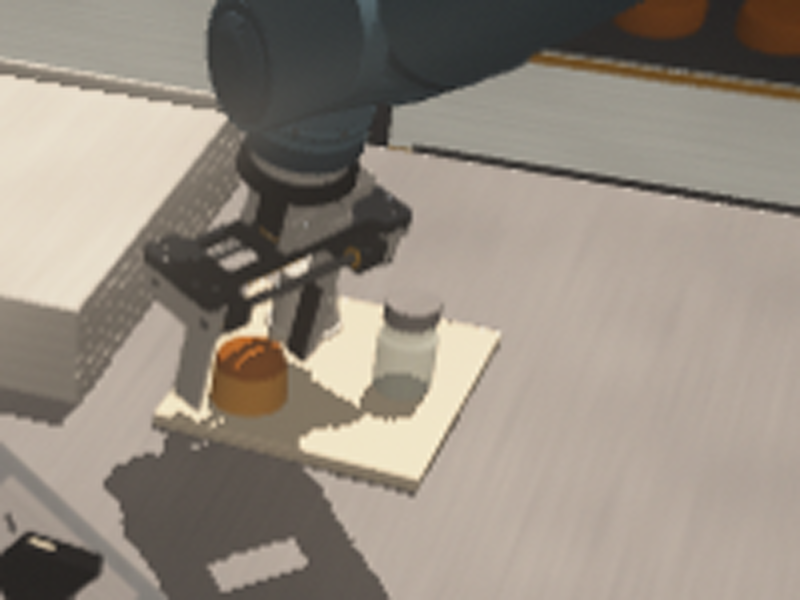

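The crop shows the fingers straddling the cake, at (195,370) and (310,310) with the cake at (250,375). I'll make the small correction and close.

```bash
M="python3 -m pendant"
$M '[[0.3,0.1,0.2,0,0,0],[0,0,0,0,0,0],[0,0,0,0,0,0]]' >/dev/null
$M '[[0,0,0,0,0,0],[0,0,0,0,0,0],[0,0,0,0,0,0],[0,0,0,0,0,0],[0,0,0,0,0,0]]' 0.3
$M '[[0,0,0,0,0,0],[0,0,0,0,0,0],[0,0,0,0,0,0],[0,0,0,0,0,0],[0,0,0,0,0,0]]' 0.3
python3 -c "
from plan import *
plan(np.array([.5665,-.3285,.22]),toolR(60.8,-10))"
```

```text
clock: 6.78
tool_pos: [0.5664, -0.3285, 0.0191]
eef_rot: [0.749, 2.876, -0.066]
wrist_force: [-0.5, -1.0, 1.1]
opening: 0.0639
finger_force: 0.0
clock: 7.2
tool_pos: [0.5664, -0.3285, 0.019]
eef_rot: [0.749, 2.876, -0.066]
wrist_force: [0.7, -0.3, -0.2]
opening: 0.0516
finger_force: 29.9
t 7.2 pos [ 0.5664 -0.3285  0.019 ] axes [[-0.86, 0.488, 0.152], [0.48, 0.873, -0.085], [-0.174, 0.0, -0.985]] j [-0.71  0.38  1.77  0.05  0.82 -1.8 ] open 0.0516 ff 29.9 F [ 0.7 -0.3 -0.2]
 shift cm, current axes [-3.500e+00  1.000e-02 -1.979e+01]  in target axes [-3.500e+00  1.000e-02 -1.979e+01]  turn deg [0.   0.   0.01]
```

```bash
M="python3 -m pendant"
$M '[[-0.17,0,-1,0,0,0],[-0.35,0,-2,0,0,0],[-0.5,0,-3,0,0,0],[-0.6,0,-3.4,0,0,0],[-0.6,0,-3.4,0,0,0]]' >/dev/null
$M '[[-0.6,0,-3.4,0,0,0],[-0.5,0,-3,0,0,0],[-0.17,0,-1,0,0,0],[0,0,0,0,0,0],[0,0,0,0,0,0]]'
python3 - <<'E'
from m import *
from plan import plan,toolR
g=np.array([.590,.151,.033]); Rt=toolR(60.8,-10)
plan(g+[0,0,.19],Rt)
s=status.sense(); base=s["tool_pos"]+R.from_rotvec(s["eef_rot"]).apply([0,0,-.019]); guess=base-[0,0,.026]
v=[]
for n in("side","top"):
    c=imaging.camera(n); o=obs(c,"cake",proj(c,guess+[0,0,.022])[0])
    if o is not None: print(n,o[1],o[2].sum()); v.append((c,o[1],o[2]))
    im=c["img"]; u=proj(c,guess)[0].astype(int); cv2.imwrite(f"pics/h_{n}.png",cv2.resize(im[max(0,u[1]-45):u[1]+45,u[0]-60:u[0]+60],None,fx=5,fy=5)[:,:,::-1])
print("guess",guess)
if len(v)==2: print(fit(v,CAKE,guess))
else:
  for c,u,_ in v: print(onz(c,u,guess[2]+.021), guess)
E
python3 -c "
import cv2,numpy as np
a=[cv2.imread(f'pics/h_{n}.png') for n in('side','top')]
a=[cv2.resize(i,(400,300)) for i in a]; cv2.imwrite('pics/h.png',np.hstack(a))"
```

```text
clock: 8.03
tool_pos: [0.5654, -0.3278, 0.2232]
eef_rot: [0.749, 2.877, -0.065]
wrist_force: [-0.4, 0.6, -1.8]
opening: 0.0514
finger_force: 29.9
t 8.03 pos [ 0.5654 -0.3278  0.2232] axes [[-0.86, 0.488, 0.151], [0.48, 0.873, -0.084], [-0.173, 0.0, -0.985]] j [-0.71  0.13  1.66  0.04  1.18 -1.79] open 0.0514 ff 29.9 F [-0.4  0.6 -1.8]
 shift cm, current axes [20.89 43.   -3.64]  in target axes [20.89 43.   -3.67]  turn deg [ 0.01 -0.06  0.01]
side [339.0669  92.0528] 284
guess [ 0.5625 -0.3262  0.2159]
[ 0.5559 -0.3213  0.2369] [ 0.5625 -0.3262  0.2159]
```

View pics/h.png

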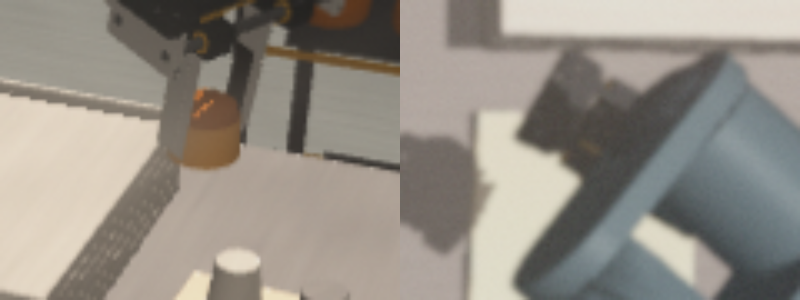

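The left half of the picture shows the cake upright between the pads at (210,130). The top view is blocked by the arm. The TCP was 7 mm above the cake's foot at the grasp. Next is the carry to above the gap.

```bash
M="python3 -m pendant"
$M '[[0.4,0.8,-0.07,0,0,0],[0.8,1.7,-0.14,0,0,0],[1.28,2.7,-0.22,0,0,0],[1.28,2.7,-0.22,0,0,0],[1.28,2.7,-0.22,0,0,0]]' >/dev/null
$M '[[1.28,2.7,-0.22,0,0,0],[1.28,2.7,-0.22,0,0,0],[1.28,2.7,-0.22,0,0,0],[1.28,2.7,-0.22,0,0,0],[1.28,2.7,-0.22,0,0,0]]' >/dev/null
$M '[[1.28,2.7,-0.22,0,0,0],[1.28,2.7,-0.22,0,0,0],[1.28,2.7,-0.22,0,0,0],[1.28,2.7,-0.22,0,0,0],[1.28,2.7,-0.22,0,0,0]]' >/dev/null
$M '[[1.28,2.7,-0.22,0,0,0],[0.8,1.7,-0.14,0,0,0],[0.4,0.8,-0.07,0,0,0],[0,0,0,0,0,0],[0,0,0,0,0,0]]'
python3 - <<'E'
from m import *
from plan import plan,toolR
Rt=toolR(60.8,-10); plan(np.array([.593,.1494,.080]),Rt)
s=status.sense(); guess=s["tool_pos"]+R.from_rotvec(s["eef_rot"]).apply([0,0,-.019])-[0,0,.0257]
c=imaging.camera("side"); o=obs(c,"cake",proj(c,guess+[0,0,.022])[0])
print("guess",guess)
if o is not None:
    print(o[1],o[2].sum(),proj(c,CAKE+guess).mean(0)); d=cv2.moments(cv2.convexHull(proj(c,CAKE+guess).astype(np.float32))); print("expected",d['m10']/d['m00'],d['m01']/d['m00'])
    y,x=np.nonzero(o[2]); print("mask box",x.min(),x.max(),y.min(),y.max(),"model box",proj(c,CAKE+guess).min(0),proj(c,CAKE+guess).max(0))
E
```

```text
clock: 9.9
tool_pos: [0.5941, 0.146, 0.2226]
eef_rot: [0.748, 2.877, -0.067]
wrist_force: [0.5, -0.8, -0.5]
opening: 0.0515
finger_force: 29.9
t 9.9 pos [0.5941 0.146  0.2226] axes [[-0.86, 0.487, 0.151], [0.48, 0.873, -0.085], [-0.173, -0.001, -0.985]] j [ 0.1   0.07  1.73 -0.11  1.2  -0.93] open 0.0515 ff 29.9 F [ 0.5 -0.8 -0.5]
 shift cm, current axes [ 2.73  0.26 14.  ]  in target axes [ 2.74  0.25 14.  ]  turn deg [-0.05 -0.04  0.05]
guess [0.5912 0.1476 0.2156]
[240.2005 208.7497] 763 [237.4287 202.2073]
expected 238.18049218950367 209.3090901272689
mask box 229 254 192 225 model box [223.2094 192.271 ] [253.903  225.6222]
```

```bash
M="python3 -m pendant"
$M '[[0.7,0.25,3,0,0,0],[0.7,0,3.5,0,0,0],[0.7,0,3.5,0,0,0],[0.6,0,3,0,0,0],[0,0,1,0,0,0]]' >/dev/null
$M '[[0,0,0,0,0,0],[0,0,0,0,0,0]]'
python3 - <<'E'
from m import *
from plan import plan,toolR
Rt=toolR(60.8,-10); plan(np.array([.593,.1494,.0405]),Rt)
s=status.sense(); guess=s["tool_pos"]+R.from_rotvec(s["eef_rot"]).apply([0,0,-.019])-[0,0,.0257]
c=imaging.camera("side"); o=obs(c,"cake",proj(c,guess+[0,0,.022])[0])
y,x=np.nonzero(o[2]); print("mask box",x.min(),x.max(),y.min(),y.max(),"model box",proj(c,CAKE+guess).min(0),proj(c,CAKE+guess).max(0))
im=c["img"][150:340,130:330].copy(); cv2.imwrite("pics/p1.png",cv2.resize(im,None,fx=4,fy=3.1,interpolation=2)[:,:,::-1])
E
```

```text
clock: 10.58
tool_pos: [0.5947, 0.1486, 0.0817]
eef_rot: [0.75, 2.875, -0.065]
wrist_force: [0.1, 0.3, 0.1]
opening: 0.0516
finger_force: 29.9
t 10.58 pos [0.5947 0.1486 0.0817] axes [[-0.859, 0.489, 0.153], [0.481, 0.872, -0.085], [-0.175, 0.001, -0.985]] j [ 0.11  0.23  1.83 -0.12  0.94 -0.89] open 0.0516 ff 29.9 F [0.1 0.3 0.1]
 shift cm, current axes [ 0.9  -0.02  4.03]  in target axes [ 0.9  -0.01  4.03]  turn deg [ 0.02  0.06 -0.06]
mask box 235 257 247 278 model box [229.8916 247.8928] [257.2918 278.3265]
```

View pics/p1.png

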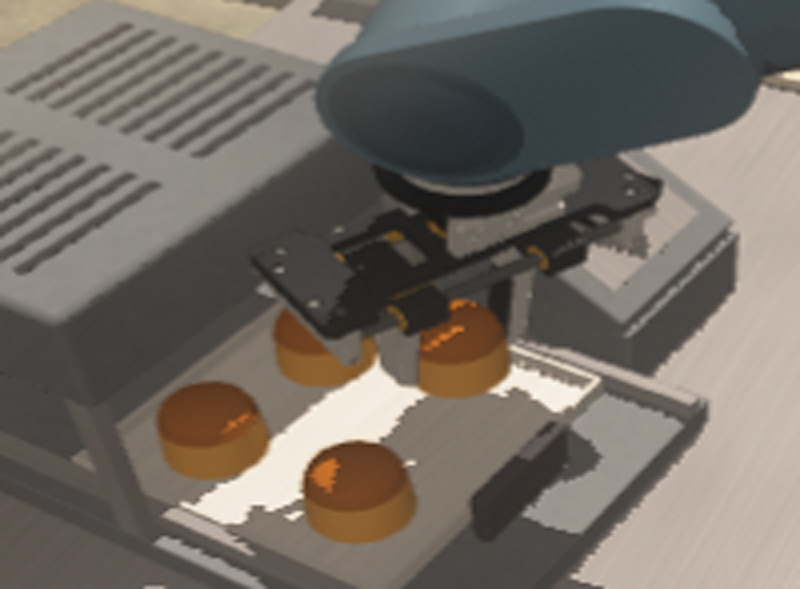

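The crop shows the cake at (460,360) about 4 cm over the free corner, with the gripper clear of the hood and the console. Lowering now.

```bash
M="python3 -m pendant"
$M '[[0.3,0,1.2,0,0,0],[0.3,0,1.2,0,0,0],[0.2,0,0.8,0,0,0],[0.1,0,0.4,0,0,0],[0,0,0,0,0,0]]'
$M '[[0,0,0.2,0,0,0],[0,0,0,0,0,0],[0,0,0.1,0,0,0],[0,0,0,0,0,0]]'
python3 -c "
from plan import *
plan(np.array([.593,.1494,.0405]),toolR(60.8,-10))"
```

```text
clock: 11.1
tool_pos: [0.59, 0.1506, 0.0416]
eef_rot: [0.749, 2.879, -0.067]
wrist_force: [0.6, 0.6, -0.8]
opening: 0.0512
finger_force: 29.9
clock: 11.43
tool_pos: [0.5922, 0.1504, 0.041]
eef_rot: [0.749, 2.875, -0.065]
wrist_force: [-0.9, -1.1, -1.5]
opening: 0.0515
finger_force: 29.9
t 11.43 pos [0.5922 0.1504 0.041 ] axes [[-0.86, 0.488, 0.152], [0.48, 0.873, -0.085], [-0.174, 0.0, -0.985]] j [ 0.11  0.29  1.84 -0.13  0.87 -0.87] open 0.0515 ff 29.9 F [-0.9 -1.1 -1.5]
 shift cm, current axes [-0.11 -0.05  0.07]  in target axes [-0.11 -0.05  0.07]  turn deg [0.02 0.03 0.  ]
```

```bash
M="python3 -m pendant"
for i in 1; do
$M '[[0,0,0.1,0,0,0],[0,0,0,0,0,0],[0,0,0,0,0,0]]' | grep -E "pos|wrist"
$M '[[0,0,0.1,0,0,0],[0,0,0,0,0,0],[0,0,0,0,0,0]]' | grep -E "pos|wrist"
done
```

```text
tool_pos: [0.5923, 0.1503, 0.04]
wrist_force: [0.2, -0.7, -0.5]
tool_pos: [0.5924, 0.1503, 0.0399]
wrist_force: [-4.5, 0.5, 8.3]
```

It touched down at z = 0.040, with 8 N upward at the wrist. Next I open partly, check, and lift.

```bash
M="python3 -m pendant"
$M '[[0,0,-0.05,0,0,0],[0,0,0,0,0,0]]' | grep -E "pos|wrist"
$M '[[0,0,0,0,0,0],[0,0,0,0,0,0],[0,0,0,0,0,0],[0,0,0,0,0,0],[0,0,0,0,0,0]]' 0.7
$M '[[-0.09,0,-0.5,0,0,0],[-0.18,0,-1,0,0,0],[-0.36,0,-2,0,0,0],[-0.5,0,-3,0,0,0],[-0.5,0,-3,0,0,0]]' | grep -E "pos|wrist"
$M '[[-0.5,0,-3,0,0,0],[-0.5,0,-3,0,0,0],[-0.5,0,-3,0,0,0],[0,0,0,0,0,0],[0,0,0,0,0,0]]' 0 
python3 - <<'E'
from m import *
from plan import plan,toolR
c=imaging.camera("side")
for d in place_of(c,"cake")[:7]: print(d["conf"],d["at"])
for g in ([.590,.151,.033],[.6017,.238,.033],[.6937,.2232,.033],[.6793,.1367,.033]):
    o=obs(c,"cake",proj(c,np.array(g)+[0,0,.022])[0])
    if o is None: print(g,None); continue
    u=o[1]
    def r(p):
        h=cv2.convexHull(proj(c,CAKE+[p[0],p[1],.033]).astype(np.float32))[:,0]; M=cv2.moments(h); return [M['m10']/M['m00']-u[0],M['m01']/M['m00']-u[1]]
    print(o[2].sum(),least_squares(r,g[:2],diff_step=1e-3).x)
for d in place_of(c,"pan_grip")[:2]: print("grip",d["conf"],d["at"])
plan(np.array([.5,.2095,.05]),toolR(80.8,0))
E
```

```text
tool_pos: [0.5924, 0.1503, 0.0399]
wrist_force: [-3.1, -0.5, 4.8]
clock: 12.52
tool_pos: [0.592, 0.1502, 0.0389]
eef_rot: [0.749, 2.876, -0.066]
wrist_force: [0.2, 0.2, 1.0]
opening: 0.0658
finger_force: 0.0
tool_pos: [0.5912, 0.1504, 0.1368]
wrist_force: [-0.0, 0.3, 0.4]
clock: 13.35
tool_pos: [0.5923, 0.1511, 0.2304]
eef_rot: [0.748, 2.871, -0.062]
wrist_force: [0.1, 0.4, -0.1]
opening: 0.0358
finger_force: 0.0
0.93 [0.6024, 0.2455, 0.0284]
0.87 [0.6295, 0.3845, 0.0003]
0.86 [0.5907, 0.1518, 0.0378]
0.85 [0.6812, 0.1375, 0.0334]
0.68 [0.6906, 0.2256, 0.0369]
0.56 [0.5381, 0.3881, -0.0024]
635 [0.5893 0.1499]
789 [0.6027 0.2378]
730 [0.694  0.2242]
527 [0.679  0.1373]
grip 0.65 [0.5307, 0.2059, 0.056]
t 13.7 pos [0.5903 0.1508 0.2253] axes [[-0.86, 0.488, 0.149], [0.48, 0.873, -0.085], [-0.172, -0.001, -0.985]] j [ 0.11  0.06  1.74 -0.11  1.21 -0.92] open 0.0082 ff 0.0 F [ 0.2 -0.1 -0. ]
 shift cm, current axes [13.6   0.74 15.43]  in target axes [ 9.85  4.35 17.53]  turn deg [ -1.81   9.77 -19.93]
```

The cake stands at (0.589, 0.150) against the measured gap at (0.590, 0.151), and the other three cakes are unmoved. Next is the push pose in front of the tab.

```bash
python3 -c "
from plan import *
plan(np.array([.4875,.2122,.225]),toolR(80.8,-20))
plan(np.array([.4875,.2122,.050]),toolR(80.8,-20))"
```

```text
t 13.7 pos [0.5903 0.1508 0.2253] axes [[-0.86, 0.488, 0.149], [0.48, 0.873, -0.085], [-0.172, -0.001, -0.985]] j [ 0.11  0.06  1.74 -0.11  1.21 -0.92] open 0.0082 ff 0.0 F [ 0.2 -0.1 -0. ]
 shift cm, current axes [11.8   0.34 -2.02]  in target axes [10.47  4.42 -3.78]  turn deg [ -5.24 -10.03 -19.32]
t 13.7 pos [0.5903 0.1508 0.2253] axes [[-0.86, 0.488, 0.149], [0.48, 0.873, -0.085], [-0.172, -0.001, -0.985]] j [ 0.11  0.06  1.74 -0.11  1.21 -0.92] open 0.0082 ff 0.0 F [ 0.2 -0.1 -0. ]
 shift cm, current axes [14.8   0.37 15.22]  in target axes [16.46  4.42 12.67]  turn deg [ -5.24 -10.03 -19.32]
```

```bash
M="python3 -m pendant"
$M '[[2.95,0.1,-0.5,0,0,0],[2.95,0.1,-0.5,0,0,0],[2.95,0.1,-0.5,0,0,0],[2.95,0,-0.5,0,0,0],[0,0,0,-1.31,-2.5,-4.83]]' 0 >/dev/null
$M '[[0,0,0,-1.31,-2.5,-4.83],[0,0,0,-1.31,-2.5,-4.83],[0,0,0,-1.31,-2.5,-4.83],[0,0,0,0,0,0],[0,0,0,0,0,0]]'
python3 -c "
from plan import *
plan(np.array([.4875,.2122,.050]),toolR(80.8,-20))"
```

```text
clock: 14.53
tool_pos: [0.4874, 0.2118, 0.2255]
eef_rot: [0.227, 2.784, -0.039]
wrist_force: [-0.0, 0.4, -0.2]
opening: 0.0006
finger_force: 0.0
t 14.53 pos [0.4874 0.2118 0.2255] axes [[-0.927, 0.162, 0.338], [0.152, 0.987, -0.055], [-0.342, 0.001, -0.94]] j [ 0.27 -0.24  2.04 -0.17  1.03 -1.07] open 0.0006 ff 0.0 F [-0.   0.4 -0.2]
 shift cm, current axes [ 6.    0.03 16.49]  in target axes [ 6.    0.04 16.49]  turn deg [ 0.    0.02 -0.13]
```

```bash
M="python3 -m pendant"
$M '[[1,0,2.75,0,0,0],[1,0,2.75,0,0,0],[1,0,2.75,0,0,0],[1,0,2.75,0,0,0],[1,0,2.75,0,0,0]]' >/dev/null
$M '[[0.6,0,1.65,0,0,0],[0.4,0,1.1,0,0,0],[0,0,0,0,0,0],[0,0,0,0,0,0]]' | grep -E "pos|wrist"
$M '[[-0.94,0,0.34,0,0,0],[-0.94,0,0.34,0,0,0],[-0.47,0,0.17,0,0,0],[-0.3,0,0.1,0,0,0],[-0.3,0,0.1,0,0,0]]' | grep -E "pos|wrist"
$M '[[-0.2,0,0.07,0,0,0],[-0.2,0,0.07,0,0,0],[-0.2,0,0.07,0,0,0],[-0.2,0,0.07,0,0,0],[-0.2,0,0.07,0,0,0]]' | grep -E "pos|wrist"
python3 - <<'E'
from m import *
from plan import plan,toolR
plan(np.array([.5333,.2044,.050]),toolR(80.8,-20))
c=imaging.camera("side"); cv2.imwrite("pics/p2.png",cv2.resize(c["img"][150:340,130:330],None,fx=4,fy=3.1,interpolation=2)[:,:,::-1])
E
```

```text
tool_pos: [0.4886, 0.2118, 0.05]
wrist_force: [0.7, 0.0, 0.2]
tool_pos: [0.52, 0.2069, 0.0513]
wrist_force: [-9.0, 2.8, 7.1]
tool_pos: [0.5275, 0.2056, 0.0505]
wrist_force: [-13.1, 2.4, 10.3]
t 16.12 pos [0.5275 0.2056 0.0505] axes [[-0.929, 0.16, 0.334], [0.151, 0.987, -0.055], [-0.339, -0.0, -0.941]] j [ 0.24  0.1   2.07 -0.22  0.66 -1.02] open 0.0009 ff 6.6 F [-13.1   2.4  10.3]
 shift cm, current axes [-0.54 -0.02  0.24]  in target axes [-0.54 -0.02  0.25]  turn deg [-0.03 -0.19 -0.02]
```

View pics/p2.png

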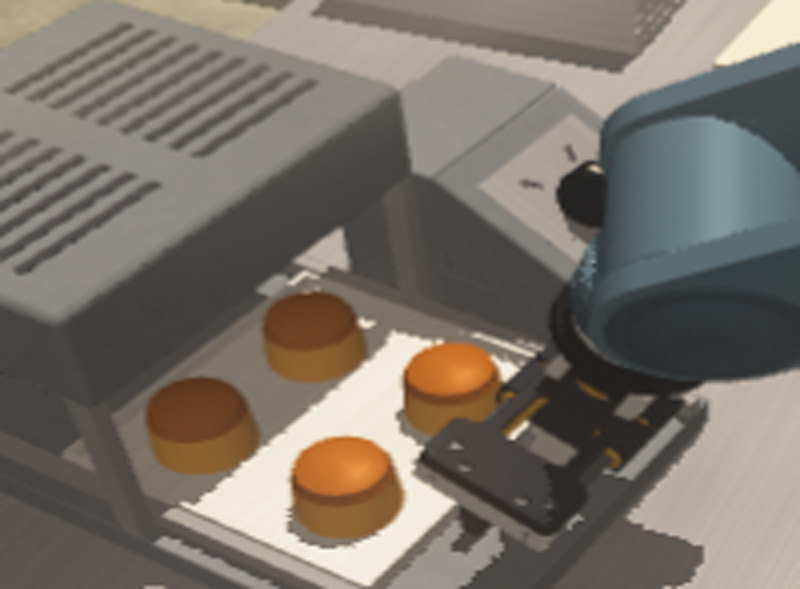

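The crop shows the closed fingers at the tab, all four cakes upright, and the gripper clear of the cakes and the hood. The tool is also pressing down a little, so I'll ease up as I push.

```bash
M="python3 -m pendant"
$M '[[-0.2,0,0,0,0,0],[-0.3,0,0.05,0,0,0],[-0.3,0,0.09,0,0,0],[-0.4,0,0.13,0,0,0],[-0.4,0,0.14,0,0,0]]' | grep -E "pos|wrist"
$M '[[-0.4,0,0.14,0,0,0],[-0.4,0,0.14,0,0,0],[-0.4,0,0.14,0,0,0],[-0.4,0,0.14,0,0,0],[-0.4,0,0.14,0,0,0]]' | grep -E "pos|wrist"
python3 - <<'E'
from m import *
from plan import plan,toolR
plan(np.array([.6275,.1892,.050]),toolR(80.8,-20))
c=imaging.camera("side")
for d in place_of(c,"cake")[:6]: print(d["conf"],d["at"])
E
```

```text
tool_pos: [0.5434, 0.2025, 0.0509]
wrist_force: [-5.7, 0.8, 0.7]
tool_pos: [0.5643, 0.199, 0.0509]
wrist_force: [-5.7, 0.6, 0.1]
t 17.0 pos [0.5643 0.199  0.0509] axes [[-0.929, 0.16, 0.333], [0.151, 0.987, -0.055], [-0.338, -0.001, -0.941]] j [ 0.21  0.17  2.   -0.2   0.66 -1.06] open 0.0007 ff 2.8 F [-5.7  0.6  0.1]
 shift cm, current axes [-5.99  0.04  2.25]  in target axes [-5.98  0.04  2.27]  turn deg [-0.07 -0.25 -0.01]
0.9 [0.7241, 0.133, 0.0338]
0.8 [0.6465, 0.236, 0.0313]
0.71 [0.7357, 0.2207, 0.034]
0.66 [0.6343, 0.1453, 0.0304]
0.64 [0.6278, 0.384, -0.0004]
0.62 [0.5354, 0.3859, 0.0005]
```

The push force is down to 5.7 N and the cakes are riding along, about 44 mm so far. Continuing.

```bash
M="python3 -m pendant"
$M '[[-0.4,0,0.14,0,0,0],[-0.4,0,0.14,0,0,0],[-0.4,0,0.14,0,0,0],[-0.4,0,0.14,0,0,0],[-0.4,0,0.14,0,0,0]]' | grep -E "pos|wrist"
$M '[[-0.4,0,0.14,0,0,0],[-0.4,0,0.14,0,0,0],[-0.4,0,0.14,0,0,0],[-0.4,0,0.14,0,0,0],[-0.3,0,0.1,0,0,0]]' | grep -E "pos|wrist"
$M '[[-0.2,0,0.07,0,0,0],[-0.2,0,0.07,0,0,0],[-0.2,0,0.07,0,0,0],[-0.2,0,0.07,0,0,0],[-0.2,0,0.07,0,0,0]]' | grep -E "pos|wrist"
```

```text
tool_pos: [0.5875, 0.1957, 0.0526]
wrist_force: [-4.3, 0.6, -2.8]
tool_pos: [0.6082, 0.1925, 0.0536]
wrist_force: [-4.4, 0.7, -3.1]
tool_pos: [0.6182, 0.191, 0.0536]
wrist_force: [-4.2, 1.6, -1.6]
```

```bash
M="python3 -m pendant"
$M '[[-0.2,0,0.07,0,0,0],[-0.1,0,0.035,0,0,0],[-0.1,0,0.035,0,0,0],[0,0,0,0,0,0]]' | grep -E "pos|wrist"
```

```text
tool_pos: [0.6226, 0.1902, 0.0538]
wrist_force: [-2.4, 0.5, -2.7]
```

```bash
M="python3 -m pendant"
$M '[[-0.1,0,0.035,0,0,0],[-0.1,0,0.035,0,0,0],[0,0,0,0,0,0]]' | grep -E "pos|wrist"
$M '[[-0.1,0,0.035,0,0,0],[-0.1,0,0.035,0,0,0],[0,0,0,0,0,0]]' | grep -E "pos|wrist"
```

```text
tool_pos: [0.6246, 0.1899, 0.0539]
wrist_force: [-2.5, 0.5, -2.6]
tool_pos: [0.6258, 0.1897, 0.0536]
wrist_force: [-7.9, 2.0, -0.1]
```

```bash
M="python3 -m pendant"
$M '[[-0.1,0,0.035,0,0,0],[0,0,0,0,0,0],[0,0,0,0,0,0]]' | grep -E "pos|wrist"
$M '[[-0.1,0,0.035,0,0,0],[0,0,0,0,0,0],[0,0,0,0,0,0]]' | grep -E "pos|wrist"
python3 - <<'E'
from m import *
c=imaging.camera("side")
for o in("cake","pan"):
  for d in place_of(c,o)[:6]: print(o,round(d["conf"],2),d["at"])
E
```

```text
tool_pos: [0.6259, 0.1897, 0.0534]
wrist_force: [-11.8, 2.1, 3.8]
tool_pos: [0.6261, 0.1897, 0.0533]
wrist_force: [-16.0, 2.1, 7.8]
cake 0.91 [0.5387, 0.3866, -0.0022]
cake 0.79 [0.7067, 0.2299, 0.0324]
cake 0.61 [0.6947, 0.1361, 0.0353]
cake 0.39 [0.7969, 0.21, 0.0342]
cake 0.3 [0.6744, 0.1856, 0.1515]
pan 0.79 [0.7486, 0.1716, 0.027]
```

The pan stopped against the back stop: x holds at 0.626 while the force rises to 16 N, and the travel was about 105 mm as expected. I'll retreat, rise and check the picture.

```bash
M="python3 -m pendant"
$M '[[0.94,0,-0.34,0,0,0],[1.9,0,-0.7,0,0,0],[1.9,0,-0.7,0,0,0],[1.9,0,-0.7,0,0,0],[0.9,0,-2.8,0,0,0]]' >/dev/null
$M '[[-1,0,-2.8,0,0,0],[-1,0,-2.8,0,0,0],[-1,0,-2.8,0,0,0],[-1,0,-2.8,0,0,0],[-1,0,-2.8,0,0,0]]' 0.55 >/dev/null
$M '[[-0.6,0,-1.6,0,0,0],[0,0,0,0,0,0],[0,0,0,0,0,0]]'
cat >> plan.py <<'E'
yw=np.radians(-9.2); Rc=R.from_euler('z',yw)
n=Rc.apply([-np.sin(np.radians(35)),0,np.cos(np.radians(35))]); u=Rc.apply([np.cos(np.radians(35)),0,np.sin(np.radians(35))]); yh=Rc.apply([0,1,0])
def knobR(q=0): # rotated clockwise q
    b=.55-q; y=np.cos(b)*yh-np.sin(b)*u; z=-n; return R.from_matrix(np.c_[np.cross(y,z),y,z])
E
python3 - <<'E'
from m import *
from plan import *
C={n_:imaging.camera(n_) for n_ in("side","top")}
v=[]
for k,c in C.items():
    for o in("knob_grip","console","pan","hood_edge"): print(k,o,[(round(d["conf"],2),np.round(d["at"],4)) for d in place_of(c,o)[:1]])
    # black knob pixels
    uv=proj(c,[.559,.018,.134])[0].astype(int); im=c["img"][uv[1]-22:uv[1]+22,uv[0]-25:uv[0]+25].copy()
    for p,col in(([.559,.018,.134],(255,0,0)),):pass
    cv2.imwrite(f"pics/k_{k}.png",cv2.resize(im,(400,352),interpolation=2)[:,:,::-1])
    ms=cut_out(c,"knob")[:1]
    for d in ms:
        y,x=np.nonzero(d["pixels"]); print(k,"knob mask",x.mean(),y.mean(),x.min(),x.max(),y.min(),y.max()); v.append(ray(c,(x.mean(),y.mean())))
    kf=np.array([.559,.018,.134])-.03*n
    P=[]
    for h in(.007,.038):
        for sx in(-1,1):
            for sy in(-1,1): P.append(kf+n*h+sx*.023*(np.cos(.55)*u+np.sin(.55)*yh)+sy*.007*(np.cos(.55)*yh-np.sin(.55)*u))
    P+= [kf+n*h+.022*(np.cos(t)*u+np.sin(t)*yh) for h in(.0,.007) for t in a]
    q=proj(c,np.array(P)); print("model box",q[:,0].min(),q[:,0].max(),q[:,1].min(),q[:,1].max(),"bar",q[:8].mean(0))
if len(v)==2: print("tri",tri(v))
cv2.imwrite("pics/k.png",np.hstack([cv2.imread(f"pics/k_{k}.png") for k in C]))
g=np.array([.559,.018,.134]); plan(g+n*(-.016+.09),knobR())
E
```

```text
clock: 20.92
tool_pos: [0.5414, 0.2036, 0.2452]
eef_rot: [0.224, 2.777, -0.037]
wrist_force: [0.2, -0.2, -1.3]
opening: 0.0497
finger_force: 0.0
side knob_grip [(0.75, array([0.561 , 0.0199, 0.1333]))]
side console [(0.66, array([0.576 , 0.0155, 0.1092]))]
side pan [(0.91, array([0.7458, 0.172 , 0.0303]))]
side hood_edge [(0.59, array([0.6743, 0.1844, 0.1522]))]
side knob mask 283.30434782608694 213.0 273 295 203 223
model box 268.3856857084569 295.8360781885788 201.24097290679086 224.38762552726243 bar [282.4501 210.5807]
top knob_grip [(0.57, array([0.5589, 0.0232, 0.1357]))]
top console [(0.93, array([0.5771, 0.0135, 0.1065]))]
top pan []
top hood_edge [(0.93, array([0.6652, 0.1806, 0.1518]))]
top knob mask 280.1394230769231 213.02403846153845 273 287 205 224
model box 270.8062685378073 286.87168831774903 204.04363050913983 225.49962938995338 bar [278.0423 214.9947]
tri [0.5674 0.011  0.1148]
t 21.52 pos [0.5398 0.2035 0.2426] axes [[-0.927, 0.16, 0.339], [0.15, 0.987, -0.054], [-0.344, 0.001, -0.939]] j [ 0.23 -0.14  1.92 -0.15  1.04 -1.13] open 0.0516 ff 0.0 F [-0.3  0.1 -0.2]
 shift cm, current axes [  1.07 -18.01   4.71]  in target axes [ 11.33 -14.17   4.29]  turn deg [  4.13 -14.51 -31.35]
```

View pics/k.png

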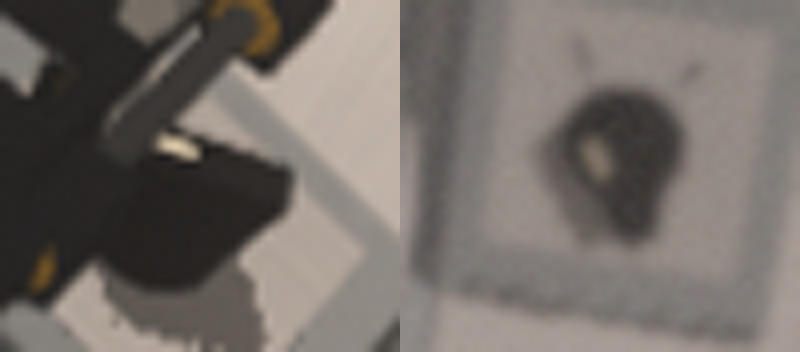

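The right half (top view) shows the black bar leaning as described, from about (595,150) to (630,235) in the crop. The model fits to within about 1 px with the grip point at about (0.559, 0.0165, 0.133). Moving to the pre-grasp pose.

```bash
M="python3 -m pendant"
$M '[[0.2,-3,0.3,0,0,0],[0.2,-3,0.3,0,0,0],[0.2,-3,0.3,0,0,0],[0.2,-3,0.3,0,0,0],[0.2,-3,0.3,0,0,0]]' 0.65 >/dev/null
$M '[[0.1,-3.1,0.3,0,0,0],[0,0,0,0.83,-2.9,-6.27],[0,0,0,0.83,-2.9,-6.27],[0,0,0,0.83,-2.9,-6.27],[0,0,0,0.83,-2.9,-6.27]]' >/dev/null
$M '[[0,0,0,0.83,-2.9,-6.27],[0,0,0,0,0,0],[0,0,0,0,0,0]]'
python3 -c "
from plan import *
g=np.array([.559,.0165,.133]); plan(g+n*(-.016+.09),knobR()); plan(g+n*(-.016),knobR())"
```

```text
clock: 22.6
tool_pos: [0.5064, 0.0254, 0.2219]
eef_rot: [-0.49, 2.508, -0.28]
wrist_force: [0.1, 0.2, 0.3]
opening: 0.0608
finger_force: 0.0
t 22.6 pos [0.5064 0.0254 0.2219] axes [[-0.774, -0.284, 0.565], [-0.401, 0.911, -0.092], [-0.489, -0.298, -0.82]] j [-0.18 -0.52  2.31  0.02  0.74 -2.14] open 0.0608 ff 0.0 F [0.1 0.2 0.3]
 shift cm, current axes [0.64 0.35 2.94]  in target axes [0.64 0.35 2.94]  turn deg [-0.01 -0.06 -0.18]
t 22.6 pos [0.5064 0.0254 0.2219] axes [[-0.774, -0.284, 0.565], [-0.401, 0.911, -0.092], [-0.489, -0.298, -0.82]] j [-0.18 -0.52  2.31  0.02  0.74 -2.14] open 0.0608 ff 0.0 F [0.1 0.2 0.3]
 shift cm, current axes [ 0.63  0.35 11.94]  in target axes [ 0.64  0.35 11.94]  turn deg [-0.01 -0.06 -0.18]
```

```bash
M="python3 -m pendant"
$M '[[0.3,0.2,2,0,0,0],[0.3,0.15,2,0,0,0],[0,0,2,0,0,0],[0,0,1.5,0,0,0],[0,0,1.2,0,0,0]]' | grep -E "pos|wrist"
$M '[[0,0,1,0,0,0],[0,0,0.8,0,0,0],[0,0,0.6,0,0,0],[0,0,0.6,0,0,0],[0,0,0.2,0,0,0]]' | grep -E "pos|wrist"
$M '[[0,0,0,0,0,0],[0,0,0,0,0,0]]' | grep -E "pos|wrist"
python3 - <<'E'
from plan import *
g=np.array([.559,.0165,.133]); plan(g+n*(-.016),knobR())
c=imaging.camera("side"); cv2.imwrite("pics/k2.png",cv2.resize(c["img"][150:270,210:360],None,fx=5,fy=5,interpolation=2)[:,:,::-1])
E
```

```text
tool_pos: [0.5514, 0.0181, 0.1459]
wrist_force: [-0.1, -0.1, 0.5]
tool_pos: [0.569, 0.0152, 0.1201]
wrist_force: [0.0, 0.1, 0.3]
tool_pos: [0.5687, 0.0153, 0.1208]
wrist_force: [-0.3, 0.4, 0.4]
t 23.6 pos [0.5687 0.0153 0.1208] axes [[-0.773, -0.286, 0.566], [-0.404, 0.91, -0.092], [-0.489, -0.3, -0.819]] j [-0.18 -0.16  2.24  0.02  0.44 -2.15] open 0.0614 ff 0.0 F [-0.3  0.4  0.4]
 shift cm, current axes [0.11 0.02 0.04]  in target axes [0.11 0.02 0.04]  turn deg [-0.02  0.   -0.02]
```

No contact on the way in, and the pose is within 1 mm. I'll close on the bar and check the opening.

```bash
M="python3 -m pendant"
$M '[[0,0,0,0,0,0],[0,0,0,0,0,0],[0,0,0,0,0,0],[0,0,0,0,0,0],[0,0,0,0,0,0]]' 0
$M '[[0,0,0,0,0,0],[0,0,0,0,0,0],[0,0,0,0,0,0],[0,0,0,0,0,0],[0,0,0,0,0,0]]'
python3 -c "
from plan import *
s=status.sense(); print(R.from_rotvec(s['eef_rot']).inv().apply(s['wrist_force']),R.from_rotvec(s['eef_rot']).inv().apply(s['moment']))"
```

```text
clock: 24.07
tool_pos: [0.5685, 0.0153, 0.1207]
eef_rot: [-0.494, 2.506, -0.281]
wrist_force: [0.5, 0.2, 0.7]
opening: 0.0313
finger_force: 0.0
clock: 24.48
tool_pos: [0.5685, 0.0154, 0.1205]
eef_rot: [-0.494, 2.507, -0.28]
wrist_force: [-0.6, 1.6, 1.4]
opening: 0.0138
finger_force: 30.0
[-0.82596785  1.21021939 -1.60316894] [-0.43602174  0.00744631 -0.04644544]
```

The opening of 13.8 mm matches the 14 mm bar, and the side force is negligible, so the grip is centred. Turning clockwise, which is + about tool z.

```bash
M="python3 -m pendant"
$M '[[0,0,0,0,0,6],[0,0,0,0,0,6],[0,0,0,0,0,6],[0,0,0,0,0,6],[0,0,0,0,0,6]]' | grep -E "wrist|opening|pos"
$M '[[0,0,0,0,0,6],[0,0,0,0,0,6],[0,0,0,0,0,6],[0,0,0,0,0,6],[0,0,0,0,0,6]]' | grep -E "wrist|opening|pos"
$M '[[0,0,0,0,0,3],[0,0,0,0,0,2],[0,0,0,0,0,0],[0,0,0,0,0,0]]'
python3 -c "
from plan import *
s=status.sense(); r=R.from_rotvec(s['eef_rot']); print(r.inv().apply(s['wrist_force']),r.inv().apply(s['moment'])); print('turned',np.degrees((knobR().inv()*r).as_rotvec()))"
```

```text
tool_pos: [0.5684, 0.016, 0.1204]
wrist_force: [1.3, 4.9, 1.2]
opening: 0.0136
tool_pos: [0.5686, 0.0165, 0.1205]
wrist_force: [3.2, 8.1, -1.7]
opening: 0.014
clock: 25.65
tool_pos: [0.5686, 0.0165, 0.1205]
eef_rot: [0.922, 2.366, 0.17]
wrist_force: [3.8, 8.0, -1.2]
opening: 0.014
finger_force: 30.3
[3.53825794 7.83896984 2.39421144] [-1.37868495  1.05976544 -0.43092633]
turned [-8.44839470e-02 -1.13970315e-02  6.49220537e+01]
```

```bash
M="python3 -m pendant"
$M '[[0,0,0,0,0,2],[0,0,0,0,0,0],[0,0,0,0,0,0],[0,0,0,0,0,0],[0,0,0,0,0,0]]' | grep -E "wrist|opening|pos"
python3 -c "
from plan import *
s=status.sense(); r=R.from_rotvec(s['eef_rot']); print(r.inv().apply(s['moment'])); print('turned',np.degrees((knobR().inv()*r).as_rotvec()))"
$M '[[0,0,0,0,0,0],[0,0,0,0,0,0],[0,0,0,0,0,0],[0,0,0,0,0,0],[0,0,0,0,0,0]]' >/dev/null
$M '[[0,0,0,0,0,0],[0,0,0,0,0,0],[0,0,0,0,0,0],[0,0,0,0,0,0],[0,0,0,0,0,0]]' | grep -E "wrist|opening|pos"
```

```text
tool_pos: [0.5687, 0.0165, 0.1206]
wrist_force: [3.3, 7.3, -0.5]
opening: 0.0143
[-1.39062098  1.09051699 -0.68587191]
turned [-7.35142325e-02 -1.60036395e-02  6.68630775e+01]
tool_pos: [0.5686, 0.0165, 0.1205]
wrist_force: [2.8, 8.4, -2.0]
opening: 0.0144
```

The torque rises with the angle (0.43 to 0.69 N m), so the knob is on its stop, and it has been held there for over 1 s. Now I release, let it spring back and withdraw along the axis.

```bash
M="python3 -m pendant"
$M '[[0,0,0,0,0,0],[0,0,0,0,0,0],[0,0,0,0,0,0],[0,0,0,0,0,0],[0,0,0,0,0,0]]' 0.9 >/dev/null
$M '[[0,0,0,0,0,0],[0,0,0,0,0,0],[0,0,0,0,0,0],[0,0,0,0,0,0],[0,0,0,0,0,0]]' | grep -E "wrist|opening|pos"
$M '[[0,0,-1,0,0,0],[0,0,-2,0,0,0],[0,0,-3,0,0,0],[0,0,-3,0,0,0],[0,0,-3,0,0,0]]' | grep -E "wrist|opening|pos"
$M '[[0,-3,0,0,0,0],[0,-3,0,0,0,0],[0,-3,0,0,0,0],[0,-3,0,0,0,0],[0,-3,0,0,0,0]]' | grep -E "wrist|opening|pos"
$M '[[0,0,0,0,0,0],[0,0,0,0,0,0]]' | grep -E "wrist|opening|pos"
python3 - <<'E'
from m import *
c=imaging.camera("side"); cv2.imwrite("pics/f.png",cv2.resize(c["img"][110:330,110:400],None,fx=2.7,fy=2.7,interpolation=2)[:,:,::-1])
for o in("cake","pan","mould","shaker"):
  for d in place_of(c,o)[:6]: print(o,round(d["conf"],2),d["at"])
E
```

```text
tool_pos: [0.5688, 0.0151, 0.1209]
wrist_force: [-0.4, -0.6, 0.0]
opening: 0.0777
tool_pos: [0.4997, 0.0264, 0.2196]
wrist_force: [0.5, 0.3, 0.6]
opening: 0.0844
tool_pos: [0.4237, -0.0875, 0.1791]
wrist_force: [0.9, -1.2, 1.0]
opening: 0.0846
tool_pos: [0.4227, -0.0871, 0.1752]
wrist_force: [0.2, -0.2, -0.1]
opening: 0.0842
cake 0.86 [0.6295, 0.3876, 0.0034]
cake 0.74 [0.7104, 0.2304, 0.0316]
cake 0.69 [0.6953, 0.1352, 0.0348]
cake 0.68 [0.5365, 0.3856, -0.0006]
cake 0.55 [0.7973, 0.2091, 0.0345]
pan 0.92 [0.7479, 0.1719, 0.0311]
mould 0.62 [0.5535, -0.4299, 0.0111]
```

View pics/f.png

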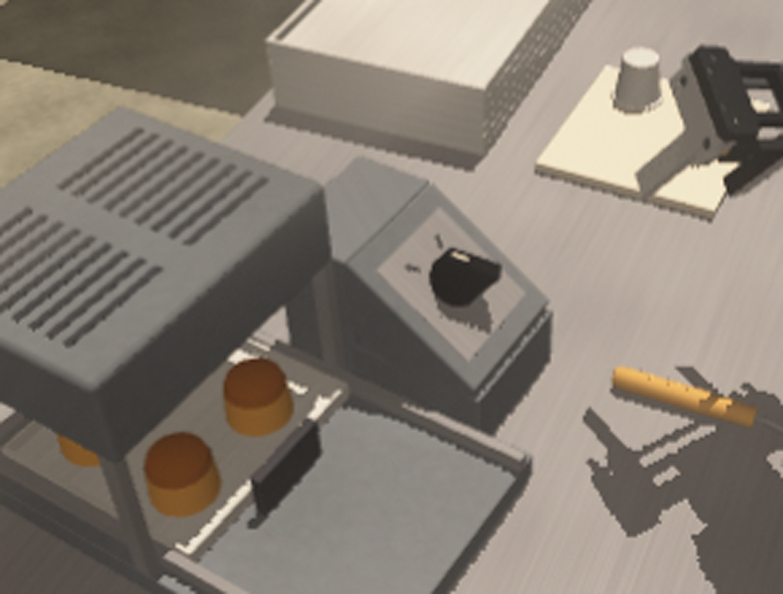

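The picture shows the knob back at rest at (465,275), the pan home under the hood with its cakes upright, and the mould standing on the board. The gripper touches nothing.

```bash
python3 -c "
from station import ticket; print(ticket.job_done())"
```

```text
the job is handed in; nothing more can be done
None
```

The job is handed in: the last cake stands upright in the pan's front right corner, the pan is home against the back stop, and the knob was turned to its stop, held for over 1 s and released to spring back; the mould and shaker were never touched.

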